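# Push out the forge blower's filter cartridge with the release pin

### The job

Take the orange-handled release pin from its wooden stand, press the green button recessed in the slot in the forge blower's roof and keep it held down with the pin while you push the blue filter cartridge out of the housing, all the way to its stop. Then put the pin back, standing fully down in its stand. Feel for the button, touch the blower only with the pin and go gently, since pressing or pushing the blower hard (18 N or more) with the pin breaks its plastic mechanism, and leave the brick, the tin and the pipe flange alone.

Things in the scene. Friction and masses are not known exactly. Their poses are not given: they have to be found in the camera images.
- unit: Forge blower, fixed: grey metal filter housing 150 (x) x 114 (y) x 70 mm high, its flat roof 4 mm thick with top at z = 70; behind it a round dark blower shell (radius 62, 66 high, boss to 92), centred 137 mm along +x. Origin: centre of the housing's underside; z up; the cartridge comes out at the front, towards -x. The pin must never load the blower with more than 18 N.
- slot (a point): Roof slot of the blower, yellow edged: its centre, level with the roof's top; axes as the unit's. The slot is 14 mm wide (y) and 82 mm long (x); this point is at x = +5, y = 0, z = 70 mm of the unit. The well is seen through it.
- well (a point): Centre of the mouth of the white square well in the blue cartridge, under the roof slot; axes as the unit's; moves with the cartridge. The mouth is 6 mm below the roof's top (64 mm above the bench), at x = +35, y = 0 mm of the unit when shut. The well is 12 x 12 mm and 40 mm deep. Pushing the pin against its front (-x) wall drives the cartridge out; friction there can carry 1 to 3 N of the press.
- button (a point): Mid-range spot of the square green button's top in the well, 14 mm below the mouth, moving with the cartridge but not with the button. The true top lies 5 to 23 mm below the mouth, different on each unit: find it by touch. It goes 8 mm down on a spring: 1.6 N at first touch, 6.1 N at 5 mm where the lock lets go, 8.8 N at 8 mm, a hard stop.
- cartridge (a joint): How far the blue cartridge is out, along the unit's -x, m: 0 shut, 0.060 at its stop. It slides only while the button is held 5 mm or more down, dragging with about 3 N; if the button comes up it locks again at the next catch (every 14 mm, the last just below 0.054, beyond which it stays locked out). Locked, it gives 2 mm and stops dead.
- pin_grip (a point): Centre of the release pin's orange handle, 22 x 22 mm square and 50 mm tall, axes along its faces; z up along the pin. The steel pin, 8 mm thick with a slightly tapered tip, reaches 85 mm below this point. The handle's underside is 25 mm below this point, about 20 mm clear above the stand. The whole pin weighs about 60 g.
- pin_tip (a point): Centre of the lower end of the release pin's steel shaft, z up along the pin.
- stand_hole (a point): Centre of the hole's mouth on top of the wooden pin stand, a fixed block 70 x 70 x 45 mm; z up. The hole is 12 mm wide with a 4 mm chamfer, 40 mm deep; the pin stands on its bottom.
- brick_mid (a point): Bystander: centre of a cream firebrick piece 114 (x) x 64 x 32 mm lying on the bench.
- flux_mid (a point): Bystander: centre of a red-labelled flux tin, radius 33 mm, 85 mm high, standing.
- flange_mid (a point): Bystander: centre of a rusty pipe flange, radius 42 mm, 45 mm high.

How it is judged:
On the way, in this order (a step that is already met when the one before it is completed fails the run):
1. the pin has been drawn clear of its stand (z of pin_tip in the frame of stand_hole above 0.005 m), for 0.1 s.
2. with the pin in the well and bearing on the blower, the cartridge has been pushed past its first catch (value of joint cartridge above 0.012 m and horizontal distance between pin_tip and well below 0.006 m and z of pin_tip in the frame of well below -0.004 m and contact force between pin and unit above 2 N), for 0.05 s.
3. the cartridge is out past its last catch, with the pin still in the well (value of joint cartridge above 0.054 m and horizontal distance between pin_tip and well below 0.008 m and z of pin_tip in the frame of well below -0.003 m), for 0.05 s.
At the end, for the whole second after the job is handed in: The cartridge is more than 54 mm out (of 60) and the pin stands at rest in its stand, its tip within 5 mm of the hole's bottom and 6 mm of its axis, upright within 0.2 rad (value of joint cartridge above 0.054 m and horizontal distance between pin_tip and stand_hole below 0.006 m and z of pin_tip in the frame of stand_hole below -0.035 m and angle between pin_tip's own z axis and vertical below 0.2 rad and linear speed of pin below 0.02 m/s); the robot touches nothing.
It fails at once if the pin loads the blower with more than 18 N (contact force between pin and unit above 18 N).
It fails at once if the robot itself pushes on the blower with more than 5 N (contact force between any of the arm, the fingers and unit above 5 N).
It fails at once if a bystander is moved more than 15 mm (distance of any of brick_mid, flux_mid, flange_mid from where it was at the start of the episode above 0.015 m).
It also fails if it takes over 64 s, if anything falls off the work surface, if the arm or the gripper's body presses on something with over 40 N, if the wrist force passes 120 N, or if a joint passes its speed limit or range.

### The arm

A 6-joint arm with a two-finger parallel gripper is mounted at the origin on the work surface. World frame = base frame: x ahead of the robot, y to its left, z up, the work surface at z = 0. Lengths are in m, angles in rad, forces in N, time in s.
With the tool pointing down it reaches from about 0.35 to 0.85 m from the base axis. Payload 8.1 kg.
Tool frame: the origin (TCP) lies where the fingers leave the gripper's body, on its centre line; the fingertips stand 84 mm ahead of it and the grasp point (between the pads) lies 65 mm ahead of it (robot.hold_point_z is the distance from the TCP to the grasp point, in m); z points along the fingers, y is the direction in which the jaws open and shut (so a half turn about z gives the same grasp; the last joint's range is limited). The gripper opens to 93 mm and grips with 3 to 60 N. Pads are 15 mm wide; open, the fingers measure 128 mm over their backs; the gripper's body (75 mm by 188 mm) begins 65 mm behind the grasp point.
Start: joints at [-1.31, 0.13, 1.488, -0, 1.523, -0.085], TCP at [0.203, -0.564, 0.303] pointing down, gripper open.
Joint ranges: [-2.96, 2.96], [-0.89, 2.26], [0.02, 2.5], [-1.34, 4.48], [0, 2.73], [-2.66, 2.66]. Speed limits (rad/s): [2.39, 2.39, 2.79, 3.14, 3.14, 3.14].

### API

Orientations are given as a rotation vector (axis times angle).
In Python, from plant import robot gives the robot as it stands.
- The arm moves only by the tool drive_tool, never from a script. Its argument "rows" is text: rows parted by semicolons, each of 7 numbers parted by spaces: the shift along the world's x, y, z in m, then the turn, a rotation vector about the world's x, y, z in degrees, then the opening in per cent of the stroke, from 0 (shut) to 100 (fully open). In form: x y z rx ry rz grip; .... A call has 1 to 20 rows; each row shifts and turns the commanded pose from where the row before left it; what a row does not reach is not made up. A row lasts 1/8 s, in which the tool goes at most 62.5 mm and 10.7 degrees, less where a joint would pass 70% of its speed; a pose out of reach is approached as far as the arm can. A call is refused whole if a number of a shift passes 0.0625 or a number of a turn 10.7, either way. A call with a gripper value outside its range is refused whole. The fingers move at their own pace and stop on an object; "squeeze" is the grip in N (left out, the last holds). Time passes only in rows, so rows that do not move let the fingers close. It gives the time, the measured TCP pose, the force and the opening at its end, in the units of the state.
- robot.read_state(): the state, without advancing time (a new reading comes with each control period).
- robot.read_camera(name): name is "side" or "top" or "wrist"; returns the picture (480x640x3 uint8, red, green, blue); there is no depth.
- robot.get_calibration(name): a dict with "K" (3x3 intrinsics, pixels), "R" (3x3) and "t" (3): a world point X has camera coordinates R X + t. Camera axes: x right, y down, z forward; pixel columns grow to the right and rows downward; lengths in m; the calibration is good to about 2 mm. The wrist camera is an equidistant fisheye: a pixel r from the principal point sees the ray r / f radians off the axis. A picture is of the moment at which its call begins: read the wrist's pose just before it. get_calibration takes no time and is no camera call; for the wrist camera it gives the pose at the moment of the call.
- robot.close_job(): hands the job in, once; it reports no verdict.
The state is a dict: "t": time; "q": joint angles; "dq": joint speeds; "joint_torque": joint torques, N m; "tool_pos": TCP position; "orientation": TCP orientation; "force": force on the tool from outside, world axes, zero at the start; "wrist_torque": the same for the moment, N m; "opening": finger opening in m.
Only numpy, scipy, OpenCV 4.12 (cv2) and the standard library are available. Lean on these libraries where they do the work, as an engineer would, in place of code of your own. Each camera call takes 0.05 s, during which the arm holds its last target. There are 200 camera calls.

## Working session

There is one attempt and no reset: what is moved stays moved. The work goes in short steps, Python scripts to look and compute and a tool call to move; the robot and the scene stay as the last step left them, time stands still between calls to the robot, and variables do not carry over. Pictures are saved under pics/ and viewed, and the job is handed in when it is done.

Besides the shell and the picture viewer there is one more tool, called as a command line: name --argument value ..., lists and objects as JSON in quotes. drive_tool: Moves the arm, as the interface text tells. Its arguments: {"type":"object","properties":{"rows":{"type":"string"},"squeeze":{"type":"number"}},"required":["rows"]}

```bash
ls; mkdir -p pics; python3 - <<'E'
from plant import robot
import cv2
for n in ("side","top","wrist"):
    c=robot.get_calibration(n); print(n,c["K"].round(1).tolist(),c["R"].round(3).tolist(),c["t"].round(3).tolist())
    cv2.imwrite(f"pics/{n}0.png",robot.read_camera(n)[:,:,::-1])
print(robot.read_state())
E
```

```text
pics
side [[494.8, 0.0, 319.1], [0.0, 494.8, 238.3], [0.0, 0.0, 1.0]] [[-0.737, -0.676, -0.009], [-0.459, 0.51, -0.727], [0.496, -0.532, -0.686]] [0.492, 0.283, 0.698]
top [[504.8, 0.0, 309.9], [0.0, 504.8, 252.6], [0.0, 0.0, 1.0]] [[0.018, -1.0, -0.003], [-0.996, -0.017, -0.086], [0.086, 0.005, -0.996]] [0.091, 0.615, 0.895]
wrist [[371.6, 0.0, 315.1], [0.0, 371.6, 236.0], [0.0, 0.0, 1.0]] [[0.34, -0.941, -0.001], [-0.909, -0.329, 0.256], [-0.242, -0.086, -0.967]] [-0.6, -0.031, 0.389]
{'t': 0.15, 'q': array([-1.31039553e+00,  1.30972760e-01,  1.48901214e+00, -1.25908382e-05,
        1.52302346e+00, -8.54053953e-02]), 'dq': array([-2.28225920e-05, -1.33300604e-03, -3.14367681e-03, -1.43150622e-03,
       -1.12891366e-04, -1.41837810e-03]), 'joint_torque': array([ 6.59720499e-04, -5.60477185e+01, -4.92333663e+01,  7.68557237e-02,
        3.05275514e-02, -8.59956185e-05]), 'tool_pos': array([ 0.20330492, -0.56416583,  0.3019466 ]), 'orientation': array([-3.09336147e+00, -5.40247141e-01,  2.13910691e-04]), 'force': array([-0.32627299,  0.24141568, -0.15864886]), 'wrist_torque': array([ 0.04111514, -0.03191695, -0.01575421]), 'opening': 0.0929105287917672}
```

View pics/top0.png

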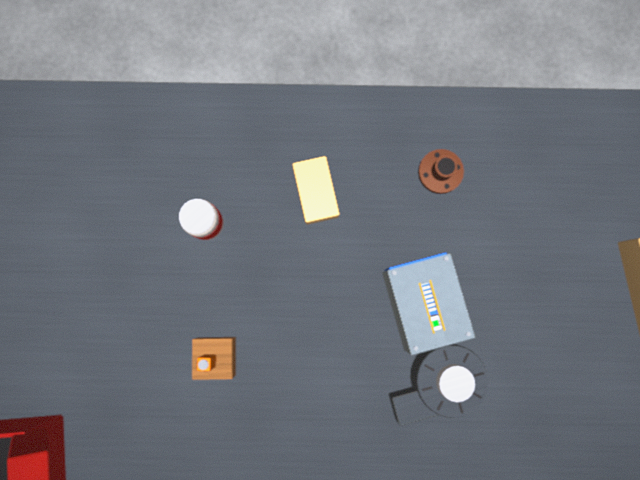

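View pics/side0.png

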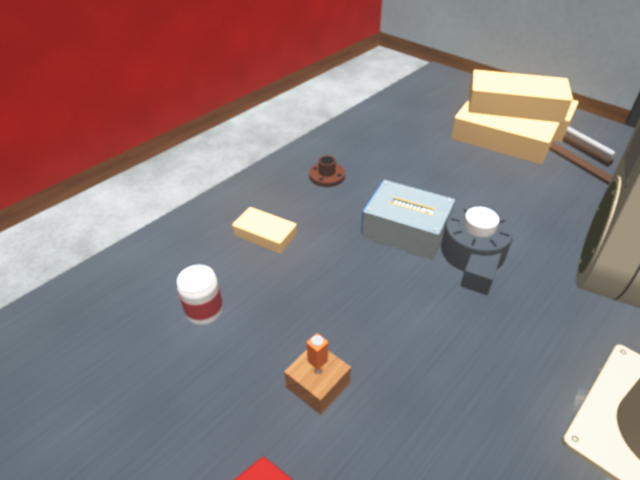

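View pics/wrist0.png

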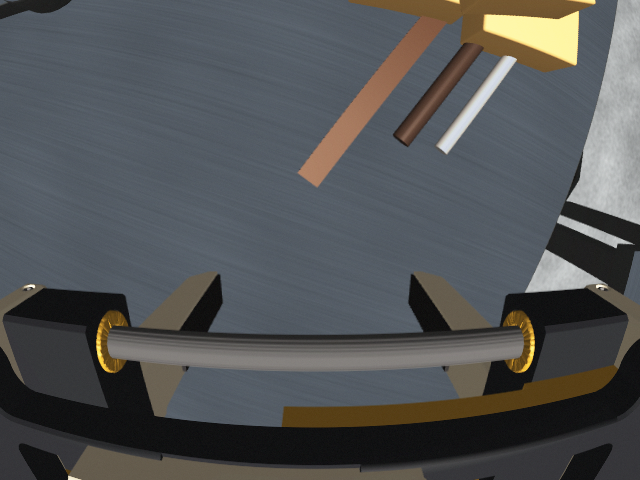

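```bash
cat > h.py <<'E'
import numpy as np, cv2
from plant import robot
def ray(c,px,fish=False):
    K,R,t=c["K"],c["R"],c["t"]
    d=np.array([(px[0]-K[0,2])/K[0,0],(px[1]-K[1,2])/K[1,1],1.])
    if fish:
        r=np.hypot(d[0],d[1]); d=np.array([d[0]/r*np.sin(r),d[1]/r*np.sin(r),np.cos(r)]) if r>0 else d
    return -R.T@t, R.T@d
def cast(c,px,z,fish=False):
    o,d=ray(c,px,fish); return o+d*(z-o[2])/d[2]
def proj(c,X,fish=False):
    p=c["R"]@np.asarray(X)+c["t"]; K=c["K"]
    if fish:
        a=np.arctan2(np.hypot(p[0],p[1]),p[2]); u=p[:2]/np.hypot(p[0],p[1])*a
    else: u=p[:2]/p[2]
    return u*[K[0,0],K[1,1]]+K[:2,2]
def yaw(a,b): return np.degrees(np.arctan2(b[1]-a[1],b[0]-a[0]))
E
python3 - <<'E'
from h import *
c=robot.get_calibration("top"); im=cv2.imread("pics/top0.png")
hsv=cv2.cvtColor(im,cv2.COLOR_BGR2HSV)
cv2.imwrite("pics/z1.png",np.hstack([cv2.resize(im[325:395,178:248],(400,400)),cv2.resize(im[275:345,395:465],(400,400))]))
def blob(name,lo,hi,box,z):
    x0,y0,x1,y1=box; m=np.zeros(im.shape[:2],np.uint8); m[y0:y1,x0:x1]=cv2.inRange(hsv,lo,hi)[y0:y1,x0:x1]
    p=np.argwhere(m)[:,::-1].astype(np.float32); r=cv2.minAreaRect(p)
    b=[cast(c,q,z) for q in cv2.boxPoints(r)]
    print(name,len(p),np.round(r[0],1),cast(c,r[0],z).round(4),[round(float(np.linalg.norm(b[i][:2]-b[i+1][:2])),4) for i in (0,1)],round(yaw(b[0],b[1]),1))
blob("stand",(5,60,60),(22,255,255),(185,330,240,385),.045)
blob("green",(45,120,60),(75,255,255),(400,270,460,350),.055)
blob("slotyellow",(15,120,80),(35,255,255),(400,270,460,350),.070)
blob("handletop",(0,0,150),(180,70,255),(190,350,220,380),.115)
cs=[cast(c,p,.07) for p in [(388,269),(449,255),(474,338),(412,354)]]
print(np.round(cs,3),[yaw(cs[1],cs[2]),yaw(cs[0],cs[3])],np.mean(cs,0))
for n,p,z in (("flux",(199,217),.085),("brick",(316,189),.032),("flange",(442,171),.02)): print(n,cast(c,p,z).round(3))
E
```

```text
stand 1756 [213.5 358. ] [0.4228 0.2677 0.045 ] [0.076, 0.0728] -89.0
green 28 [435. 323.] [ 0.4913 -0.1195  0.055 ] [0.0089, 0.0087] -70.8
slotyellow 129 [431.6 306.5] [ 0.5202 -0.1101  0.07  ] [0.0211, 0.0856] -72.8
handletop 77 [207.3 368.8] [0.4141 0.2639 0.115 ] [0.0147, 0.0344] -43.9
[[ 0.583 -0.035  0.07 ]
 [ 0.61  -0.141  0.07 ]
 [ 0.468 -0.182  0.07 ]
 [ 0.439 -0.076  0.07 ]] [np.float64(-163.55736449543008), np.float64(-163.96059798708566)] [ 0.52488802 -0.1085205   0.07      ]
flux [0.667 0.293 0.085]
brick [0.73  0.092 0.032]
flange [ 0.771 -0.142  0.02 ]
```

View pics/z1.png

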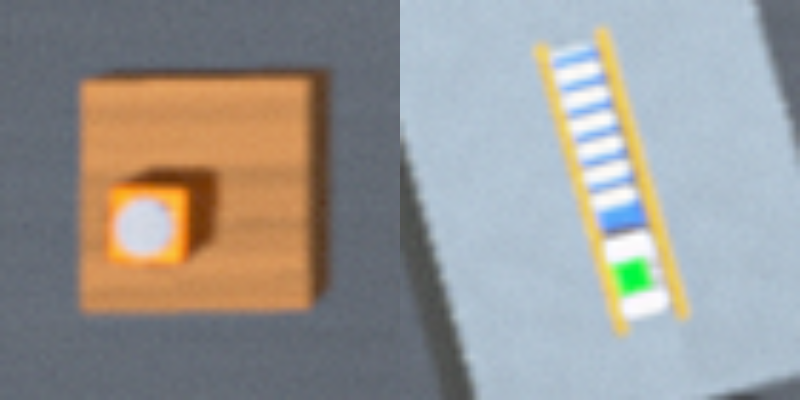

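drive_tool --rows "0.05 0.04 0 0 0 10 100; 0.05 0.04 0 0 0 10 100; 0.05 0.04 0 0 0 10 100; 0.05 0.04 0 0 0 10 100; 0.05 0.04 0 0 0 10 100; 0.03 0.04 0 0 0 10 100; 0.01 0.04 0 0 0 10 100; 0 0.04 0 0 0 0 100; 0 0.04 0 0 0 0 100; 0 0.04 0 0 0 0 100; 0 0 0 0 0 0 100; 0 0 0 0 0 0 100"

```text
t: 1.65
tool_pos: [0.4874, -0.1696, 0.3027]
orientation: [2.224, 2.218, -0.001]
force: [-0.6, 0.4, -0.1]
opening: 0.093
```

```bash
python3 - <<'E'
from h import *
c=robot.get_calibration("wrist"); im=robot.read_camera("wrist")[:,:,::-1]; cv2.imwrite("pics/w1.png",im); np.savez("w1.npz",**{k:c[k] for k in "KRt"})
s=robot.read_state(); print(s["t"],s["tool_pos"],s["orientation"],s["force"],np.abs(s["dq"]).max())
for n,X in (("slot",(.520,-.110,.07)),("well",(.491,-.118,.064))): print(n,proj(c,X,True))
E
```

```text
1.7 [ 0.48738111 -0.16999392  0.30264748] [ 2.22530735e+00  2.21732489e+00 -6.23781918e-04] [ 0.66683578  0.43444777 -0.1906244 ] 0.011349749964023034
slot [354.51753801 152.09486501]
well [319.92335607 160.90956408]
```

View pics/w1.png

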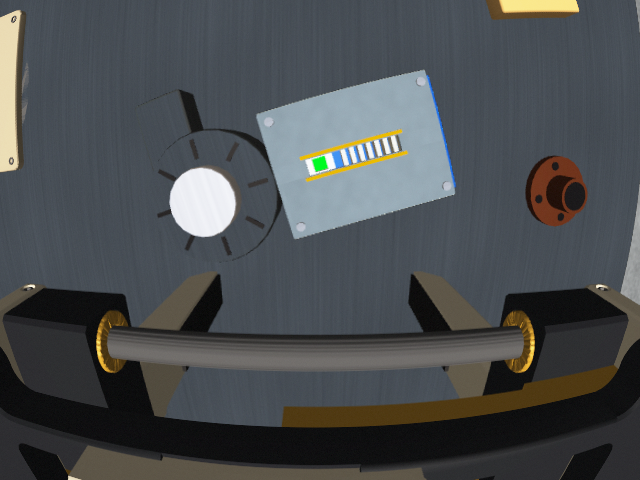

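The wrist view shows the shut unit: green button at (320,164), slot from about (304,168) to (405,143), within 3 px of the prediction. Next I refine these points and move over the stand.

```bash
python3 - <<'E'
from h import *
c=dict(np.load("w1.npz")); im=cv2.imread("pics/w1.png"); hsv=cv2.cvtColor(im,cv2.COLOR_BGR2HSV)
m=np.zeros(im.shape[:2],np.uint8); m[120:190,290:420]=cv2.inRange(hsv,(15,150,80),(35,255,255))[120:190,290:420]
p=np.array([cast(c,q,.07,True)[:2] for q in np.argwhere(m)[:,::-1]],np.float32)
r=cv2.minAreaRect(p*1000); print("slot",r)
m[:]=0; m[120:190,290:420]=cv2.inRange(hsv,(45,120,60),(75,255,255))[120:190,290:420]
q=np.argwhere(m)[:,::-1].mean(0); print(q,[cast(c,q,z,True).round(4).tolist() for z in (.059,.050,.041)])
cs=np.array([cast(c,q,.07,True) for q in [(424,70),(455,194),(296,239),(257,115)]]); print("roof",cs.round(4),cs.mean(0), yaw(cs[0],cs[3]),yaw(cs[1],cs[2]))
t=robot.get_calibration("top"); print("handle top",cast(t,(203,364.9),.115))
E
```

```text
slot ((519.4443359375, -112.05767822265625), (89.48519897460938, 21.91353988647461), 16.009437561035156)
[319.63253012 163.36746988] [[0.4908, -0.1204, 0.059], [0.4909, -0.121, 0.05], [0.491, -0.1216, 0.041]]
roof [[ 0.5801 -0.0363  0.07  ]
 [ 0.6117 -0.1443  0.07  ]
 [ 0.47   -0.1855  0.07  ]
 [ 0.4383 -0.0779  0.07  ]] [ 0.52502044 -0.11102959  0.07      ] -163.63308828825416 -163.7773160335857
handle top [0.42013137 0.27104732 0.115     ]
```

drive_tool --rows "-0.01 0.05 0 0 0 0 100; -0.01 0.05 0 0 0 0 100; -0.01 0.05 0 0 0 0 100; -0.01 0.05 0 0 0 0 100; -0.01 0.05 0 0 0 0 100; -0.01 0.05 0 0 0 0 100; -0.02 0.05 0 0 0 0 100; 0 0.03 0 0 0 0 100; 0 0 0 0 0 0 100; 0 0 0 0 0 0 100"

```text
t: 2.95
tool_pos: [0.4079, 0.2098, 0.3026]
orientation: [2.226, 2.217, -0.001]
force: [-0.1, -1.6, 0.3]
opening: 0.0929
```

```bash
python3 - <<'E'
from h import *
c=robot.get_calibration("wrist"); im=robot.read_camera("wrist")[:,:,::-1]; cv2.imwrite("pics/w2.png",im); np.savez("w2.npz",**{k:c[k] for k in "KRt"})
s=robot.read_state(); print(s["t"],s["tool_pos"],s["orientation"],s["force"])
E
```

```text
3.0 [0.4079173  0.20958606 0.30258847] [ 2.22656305e+00  2.21602651e+00 -9.69626755e-04] [ 1.10661331 -0.71857869 -0.42666371]
```

View pics/w2.png

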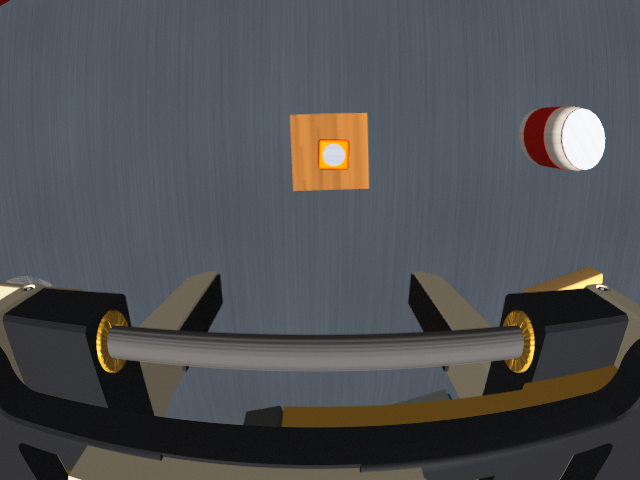

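```bash
python3 - <<'E'
from h import *
c=dict(np.load("w2.npz")); im=cv2.imread("pics/w2.png"); hsv=cv2.cvtColor(im,cv2.COLOR_BGR2HSV)
def box(z,cont):
    P=np.array([cast(c,q,z,True)[:2]*1000 for q in cont],np.float32); return cv2.minAreaRect(P)
wood=cv2.inRange(hsv,(3,80,80),(25,255,255)); sub=np.zeros_like(wood); sub[95:210,270:390]=wood[95:210,270:390]
k=max(cv2.findContours(sub,0,1)[0],key=cv2.contourArea)[:,0]; print("stand",box(.045,k))
h=np.zeros_like(wood); h[130:180,310:360]=cv2.inRange(hsv,(0,210,180),(25,255,255))[130:180,310:360]
k=max(cv2.findContours(h,0,1)[0],key=cv2.contourArea)[:,0]; print("handle",box(.115,k),k.min(0),k.max(0))
w=np.zeros_like(wood); w[130:180,310:360]=cv2.inRange(hsv,(0,0,120),(180,90,255))[130:180,310:360]
q=np.argwhere(w)[:,::-1].mean(0); print("disc",q,cast(c,q,.115,True))
E
```

```text
stand ((420.37548828125, 268.9130859375), (70.24219512939453, 70.40728759765625), 1.6008472442626953)
handle ((420.2696533203125, 268.9219970703125), (21.65184783935547, 21.040803909301758), 0.2936345636844635) [318 140] [348 169]
disc [333.42159383 154.48586118] [0.42057857 0.26893911 0.115     ]
```

The pin is at (0.4204, 0.269), with stand and handle centres agreeing to 1 mm and sizes of 70 and 21–22 mm as specified. Descending to grasp it.

drive_tool --rows "0.0125 0.0595 0 0 0 1 100; 0 0 -0.0500 0 0 0 100; 0 0 -0.050 0 0 0 100; 0 0 -0.0456 0 0 0 100; 0 0 0 0 0 0 100; 0 0 0 0 0 0 100"

```text
t: 3.75
tool_pos: [0.4211, 0.2699, 0.159]
orientation: [2.207, 2.235, 0.003]
force: [0.8, 0.4, 0.6]
opening: 0.093
```

drive_tool --rows "0 0 0 0 0 0 0; 0 0 0 0 0 0 0; 0 0 0 0 0 0 0; 0 0 0 0 0 0 0; 0 0 0 0 0 0 0; 0 0 0 0 0 0 0; 0 0 0 0 0 0 0; 0 0 0 0 0 0 0" --squeeze 30

```text
t: 4.75
tool_pos: [0.4199, 0.2702, 0.157]
orientation: [-2.206, -2.237, 0.0]
force: [-0.6, 1.2, -0.4]
opening: 0.0217
```

drive_tool --rows "0 0 0.03 0 0 0 0; 0 0 0.04 0 0 0 0; 0 0 0.04 0 0 0 0; 0.009 -0.049 0 0 0 7.7 0; 0.009 -0.049 0 0 0 7.7 0; 0.009 -0.049 0 0 0 0 0; 0.009 -0.049 0 0 0 0 0; 0.009 -0.049 0 0 0 0 0; 0.009 -0.049 0 0 0 0 0; 0.009 -0.049 0 0 0 0 0; 0.008 -0.046 0 0 0 0 0; 0 0 0 0 0 0 0; 0 0 0 0 0 0 0; 0 0 0 0 0 0 0"

```text
t: 6.5
tool_pos: [0.4908, -0.1176, 0.267]
orientation: [-1.884, -2.513, -0.0]
force: [0.7, -0.1, -1.0]
opening: 0.0218
```

```bash
python3 - <<'E'
from h import *
F=[]
for n in ("wrist","side","top"):
    c=robot.get_calibration(n); im=robot.read_camera(n)[:,:,::-1]; cv2.imwrite(f"pics/{n}3.png",im); np.savez(f"{n}3.npz",**{k:c[k] for k in "KRt"})
    s=robot.read_state(); F.append(s["force"])
print(s["t"],s["tool_pos"],s["orientation"],np.round(F,2))
x,y,z=s["tool_pos"]
c=robot.get_calibration("side");print(proj(c,(x,y,z-.152)),proj(c,(.4912,-.1196,.064)))
im=cv2.imread("pics/side3.png"); u,v=map(int,proj(c,(x,y,z-.152)))
a=cv2.resize(im[v-60:v+60,u-60:u+60],(480,480),interpolation=2)
w=cv2.imread("pics/wrist3.png"); cv2.imwrite("pics/c3.png",cv2.resize(np.hstack([a,cv2.resize(w,(640,480))]),(800,343)))
cv2.imwrite("pics/cs3.png",a)
E
```

```text
6.65 [ 0.49092541 -0.11776927  0.26720435] [1.88398249e+00 2.51390474e+00 1.93741053e-04] [[ 0.7   0.5  -0.63]
 [ 0.17  0.53 -0.14]
 [ 0.08 -0.59 -0.96]]
[430.85389686 191.95819374] [427.41182401 212.32288524]
```

View pics/cs3.png

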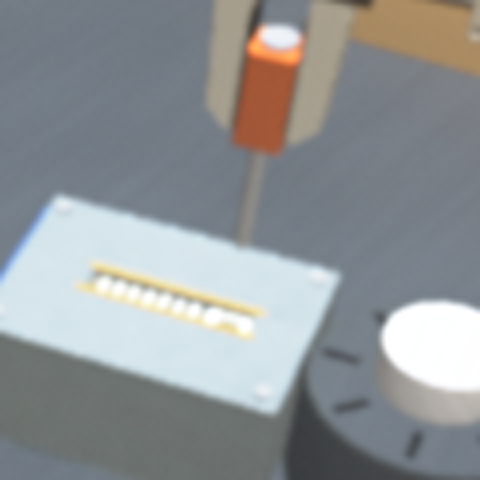

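View pics/wrist3.png

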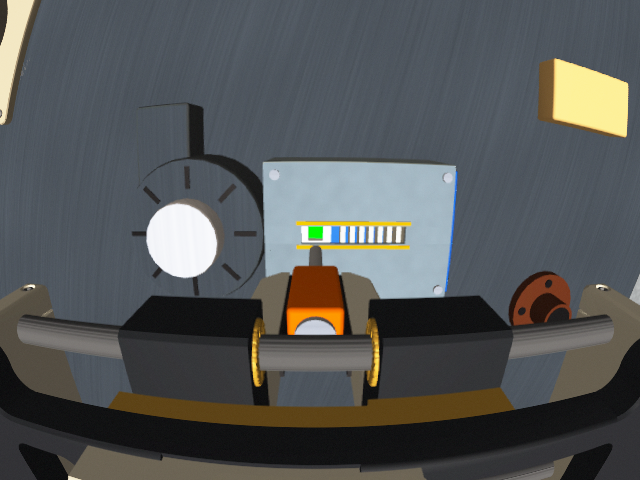

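```bash
python3 - <<'E'
from h import *
c=dict(np.load("wrist3.npz")); im=cv2.imread("pics/wrist3.png"); hsv=cv2.cvtColor(im,cv2.COLOR_BGR2HSV)
m=np.zeros(im.shape[:2],np.uint8); m[210:255,290:420]=cv2.inRange(hsv,(15,120,80),(35,255,255))[210:255,290:420]
P=np.array([cast(c,q,.07,True)[:2] for q in np.argwhere(m)[:,::-1]],np.float32); r=cv2.minAreaRect(P*1000); print("slot",r)
m[:]=0; m[210:255,290:420]=cv2.inRange(hsv,(45,120,60),(75,255,255))[210:255,290:420]
q=np.argwhere(m)[:,::-1].mean(0); print("green",q,[cast(c,q,z,True).round(4).tolist() for z in (.059,.05,.041)])
cv2.imwrite("pics/t3.png",cv2.resize(im[215:285,280:350],(700,700),interpolation=2))
s=robot.read_state(); x,y,z=s["tool_pos"]
print("pred tip",proj(c,(x,y,z-.152),True)); 
a=np.radians(16.2); ux=-np.array([np.cos(a),np.sin(a)])
for sl in (np.array(r[0])/1000,): w=sl+.03*ux; print("well",w, "green side view tip", (np.array([x,y])-w)@ux,(np.array([x,y])-w)@[-ux[1],ux[0]])
E
```

```text
slot ((519.5523681640625, -111.59510803222656), (89.62390899658203, 21.71469497680664), 16.203800201416016)
green [315.18918919 231.74594595] [[0.4908, -0.1205, 0.059], [0.4915, -0.1227, 0.05], [0.4921, -0.1248, 0.041]]
pred tip [316.48707938 248.98531586]
well [ 0.49074356 -0.11996484] green side view tip -0.0007871788637141135 -0.002057662022920777
```

View pics/t3.png

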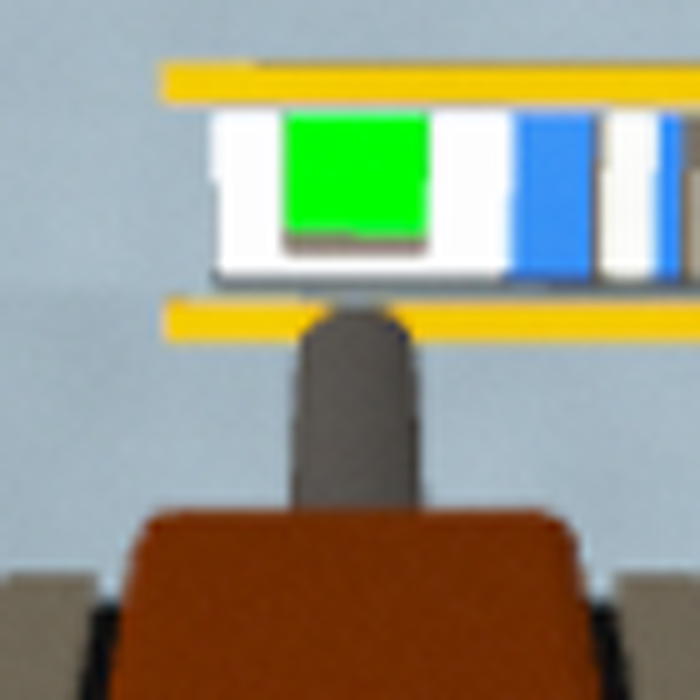

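drive_tool --rows "0 -0.0021 -0.02 0 0 0 0; 0 0 -0.018 0 0 0 0; 0 0 -0.004 0 0 0 0; 0 0 0 0 0 0 0; 0 0 0 0 0 0 0"

```text
t: 7.28
tool_pos: [0.4913, -0.121, 0.2259]
orientation: [1.885, 2.512, 0.0]
force: [0.6, 0.3, 0.4]
opening: 0.022
```

```bash
cat > pk.py <<'E'
import sys
from h import *
n=sys.argv[1]; F=[]
for k in ("wrist","side"):
    im=robot.read_camera(k)[:,:,::-1]; cv2.imwrite(f"pics/{k}{n}.png",im); s=robot.read_state(); F.append(s["force"])
    if k=="wrist": a=cv2.resize(im[190:290,265:365],(500,500),interpolation=2)
    else: b=cv2.resize(im[160:230,385:455],(500,500),interpolation=2)
cv2.imwrite(f"pics/k{n}.png",cv2.resize(np.hstack([a,b]),(800,400)))
print(s["t"],s["tool_pos"],s["orientation"],np.round(F,2))
E
python3 pk.py 4
```

```text
7.375 [ 0.49131292 -0.12096821  0.22591657] [1.88528671e+00 2.51153927e+00 6.78879771e-04] [[ 0.31  0.4  -0.17]
 [ 0.33 -0.22 -0.49]]
```

View pics/k4.png

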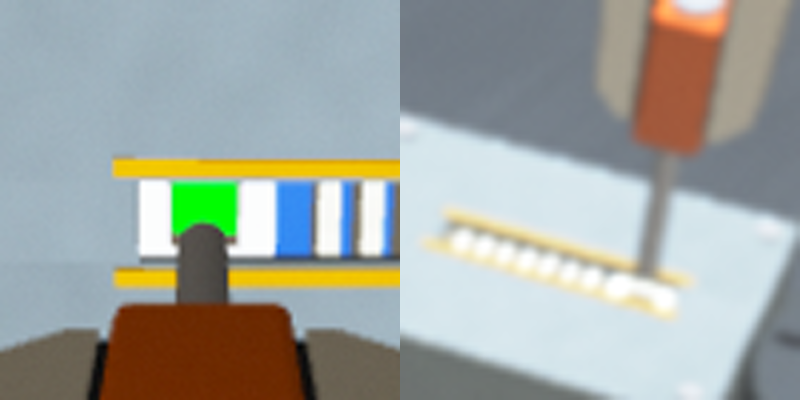

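```bash
python3 - <<'E'
from h import *
c=robot.get_calibration("wrist"); s=robot.read_state(); x,y,z=s["tool_pos"]; print(s["tool_pos"])
a=np.radians(106.2); tx=np.array([np.cos(a),np.sin(a),0])
T=np.array([x,y,z-.152]); print("tip c, near rim",proj(c,T,True),proj(c,T+tx*.0035,True))
print("tip meas", cast(c,(315.6,245.5),z-.152,True)-tx*.0035)
e=[cast(c,(320,r),.07,True) for r in (234.75,257)]; print("slot edges along tx rel tip",[(p-T)@tx for p in e])
E
```

```text
[ 0.49131292 -0.12096821  0.22591657]
tip c, near rim [316.16755956 248.35097174] [316.1768346  243.20974734]
tip meas [ 0.49138795 -0.1225666   0.07391657]
slot edges along tx rel tip [np.float64(0.008173562035720392), np.float64(-0.007237188358384605)]
```

drive_tool --rows "-0.0005 0.0017 0 0 0 0 0; 0 0 -0.0015 0 0 0 0; 0 0 -0.0010 0 0 0 0; 0 0 -0.0010 0 0 0 0; 0 0 -0.001 0 0 0 0; 0 0 0 0 0 0 0"

```text
t: 8.12
tool_pos: [0.4904, -0.1191, 0.2205]
orientation: [-1.886, -2.512, 0.0]
force: [-0.5, -0.2, -1.0]
opening: 0.0218
```

```bash
python3 pk.py 5
```

```text
8.225 [ 0.49041387 -0.11919059  0.22062138] [-1.88604465e+00 -2.51240953e+00  3.99893506e-06] [[ 0.37 -0.36 -1.08]
 [-0.14 -1.1   0.11]]
```

View pics/k5.png

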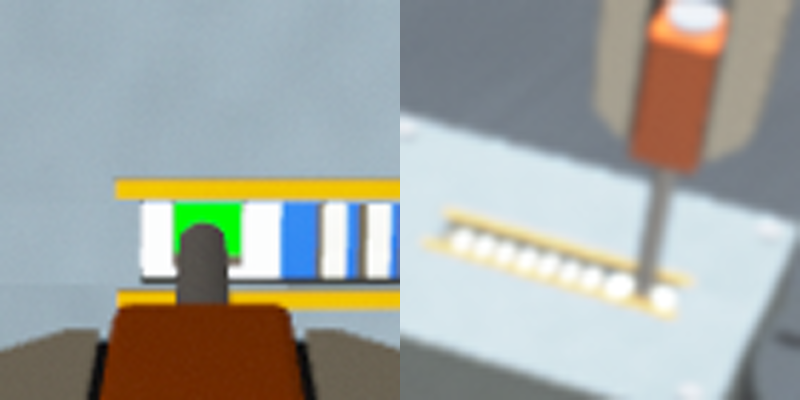

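drive_tool --rows "0.0005 0.0001 -0.001 0 0 0 0; 0 0 -0.0010 0 0 0 0; 0 0 -0.0010 0 0 0 0; 0 0 -0.0010 0 0 0 0; 0 0 -0.001 0 0 0 0; 0 0 -0.001 0 0 0 0; 0 0 0 0 0 0 0"

```text
t: 9.1
tool_pos: [0.4909, -0.119, 0.2145]
orientation: [-1.886, -2.512, 0.0]
force: [-0.3, 0.2, -1.0]
opening: 0.0218
```

```bash
python3 pk.py 6
```

```text
9.2 [ 0.49090221 -0.11905625  0.21464066] [-1.88595424e+00 -2.51245736e+00  4.29224768e-07] [[-0.24  0.13 -0.6 ]
 [ 0.1   0.06 -0.75]]
```

View pics/k6.png

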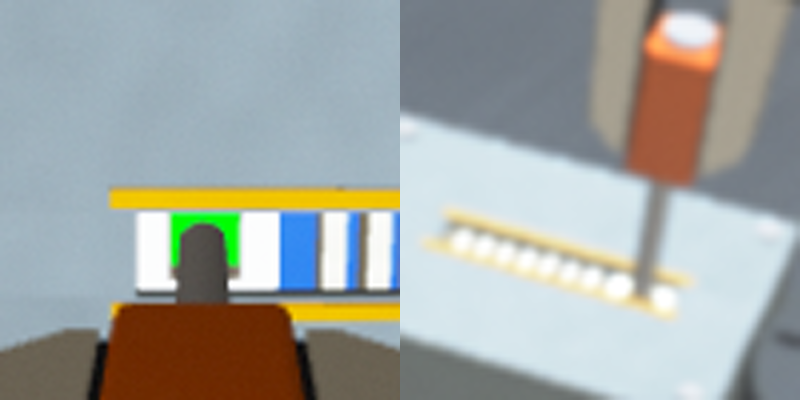

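drive_tool --rows "0 0 -0.001 0 0 0 0; 0 0 -0.0010 0 0 0 0; 0 0 -0.0010 0 0 0 0; 0 0 -0.0010 0 0 0 0; 0 0 0 0 0 0 0"

```text
t: 9.82
tool_pos: [0.4908, -0.119, 0.2105]
orientation: [-1.886, -2.512, 0.0]
force: [-0.4, -0.2, -0.8]
opening: 0.0217
```

drive_tool --rows "0 0 0 0 0 0 0"

```text
t: 9.95
tool_pos: [0.4909, -0.119, 0.2106]
orientation: [-1.886, -2.512, -0.0]
force: [0.4, 0.1, -0.3]
opening: 0.022
```

Tip at about 0.0585, no contact yet.

drive_tool --rows "0 0 -0.001 0 0 0 0; 0 0 -0.0010 0 0 0 0; 0 0 -0.0010 0 0 0 0; 0 0 -0.0010 0 0 0 0; 0 0 0 0 0 0 0"

```text
t: 10.58
tool_pos: [0.491, -0.1191, 0.2068]
orientation: [1.886, 2.512, 0.0]
force: [-0.6, -0.1, 2.6]
opening: 0.0215
```

drive_tool --rows "0 0 0 0 0 0 0"

```text
t: 10.7
tool_pos: [0.491, -0.1191, 0.2068]
orientation: [1.886, 2.512, 0.0]
force: [-1.2, 0.3, 3.1]
opening: 0.0219
```

drive_tool --rows "0 0 -0.001 0 0 0 0; 0 0 -0.0010 0 0 0 0; 0 0 -0.0010 0 0 0 0; 0 0 0 0 0 0 0"

```text
t: 11.2
tool_pos: [0.4911, -0.1191, 0.2039]
orientation: [1.886, 2.512, 0.0]
force: [0.2, 0.3, 5.9]
opening: 0.0218
```

drive_tool --rows "0 0 0 0 0 0 0"

```text
t: 11.32
tool_pos: [0.4911, -0.1192, 0.2039]
orientation: [1.886, 2.512, 0.0]
force: [-1.1, 0.8, 5.6]
opening: 0.0216
```

drive_tool --rows "0 0 0 0 0 0 0"

```text
t: 11.45
tool_pos: [0.4911, -0.1191, 0.2039]
orientation: [1.886, 2.512, 0.0]
force: [-0.5, 0.1, 4.9]
opening: 0.0221
```

drive_tool --rows "0 0 -0.001 0 0 0 0; 0 0 -0.0009 0 0 0 0; 0 0 0 0 0 0 0"

```text
t: 11.82
tool_pos: [0.4911, -0.1192, 0.2022]
orientation: [1.886, 2.512, 0.0]
force: [-0.7, 0.5, 6.6]
opening: 0.0218
```

drive_tool --rows "0 0 0 0 0 0 0"

```text
t: 11.95
tool_pos: [0.4912, -0.1191, 0.2022]
orientation: [1.886, 2.512, 0.0]
force: [-2.2, 0.1, 6.5]
opening: 0.0221
```

drive_tool --rows "0.00096 0.00028 0 0 0 0 0; 0.00096 0.00028 0 0 0 0 0; 0.00096 0.00028 0 0 0 0 0; 0.00096 0.00028 0 0 0 0 0; 0 0 0 0 0 0 0"

```text
t: 12.58
tool_pos: [0.4946, -0.1181, 0.202]
orientation: [-1.886, -2.512, 0.001]
force: [-3.0, -1.1, 6.6]
opening: 0.0215
```

drive_tool --rows "0 0 0 0 0 0 0"

```text
t: 12.7
tool_pos: [0.4946, -0.1181, 0.202]
orientation: [-1.886, -2.512, 0.001]
force: [-2.5, 0.0, 7.4]
opening: 0.0219
```

drive_tool --rows "0.00096 0.00028 0 0 0 0 0; 0.00096 0.00028 0 0 0 0 0; 0.00096 0.00028 0 0 0 0 0; 0 0 0 0 0 0 0"

```text
t: 13.2
tool_pos: [0.4975, -0.1173, 0.202]
orientation: [-1.886, -2.512, 0.001]
force: [-2.9, -0.0, 7.4]
opening: 0.022
```

drive_tool --rows "0 0 0 0 0 0 0"

```text
t: 13.32
tool_pos: [0.4975, -0.1173, 0.202]
orientation: [-1.886, -2.512, 0.001]
force: [-2.5, -0.9, 7.7]
opening: 0.0219
```

drive_tool --rows "0.00192 0.00056 0 0 0 0 0; 0.00192 0.00056 0 0 0 0 0; 0.00192 0.00056 0 0 0 0 0; 0.00192 0.00056 0 0 0 0 0; 0.00192 0.00056 0 0 0 0 0"

```text
t: 13.95
tool_pos: [0.5071, -0.1145, 0.202]
orientation: [-1.886, -2.512, 0.001]
force: [-3.2, -0.5, 8.0]
opening: 0.0219
```

drive_tool --rows "0 0 0 0 0 0 0"

```text
t: 14.08
tool_pos: [0.5072, -0.1145, 0.202]
orientation: [-1.886, -2.512, 0.001]
force: [-3.1, -1.1, 7.0]
opening: 0.0214
```

```bash
python3 pk.py 7
```

```text
14.175 [ 0.50715077 -0.11448119  0.20202988] [ 1.88597121e+00  2.51249992e+00 -7.60926599e-04] [[-2.32 -0.95  7.55]
 [-2.22  0.32  7.52]]
```

View pics/wrist7.png

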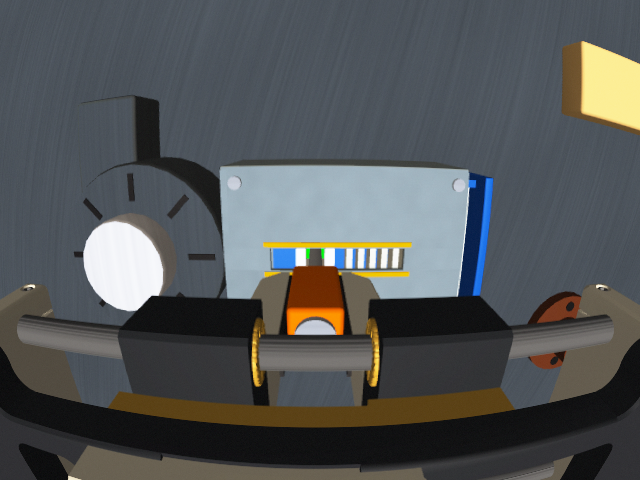

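The cartridge is sliding: its blue front shows past the housing at (470–493, 170–300).

drive_tool --rows "0.00192 0.00056 0 0 0 0 0; 0.00192 0.00056 0 0 0 0 0; 0.00192 0.00056 0 0 0 0 0; 0.00192 0.00056 0 0 0 0 0; 0.00192 0.00056 0 0 0 0 0; 0.00192 0.00056 0 0 0 0 0; 0.00192 0.00056 0 0 0 0 0; 0.00192 0.00056 0 0 0 0 0"

```text
t: 15.18
tool_pos: [0.5224, -0.1101, 0.202]
orientation: [-1.886, -2.512, 0.001]
force: [-2.6, -0.8, 7.2]
opening: 0.0216
```

drive_tool --rows "0.00192 0.00056 0 0 0 0 0; 0.00192 0.00056 0 0 0 0 0; 0.00192 0.00056 0 0 0 0 0; 0.00192 0.00056 0 0 0 0 0; 0.00192 0.00056 0 0 0 0 0; 0.00192 0.00056 0 0 0 0 0; 0.00192 0.00056 0 0 0 0 0; 0.00192 0.00056 0 0 0 0 0; 0.00192 0.00056 0 0 0 0 0"

```text
t: 16.3
tool_pos: [0.5397, -0.105, 0.202]
orientation: [-1.886, -2.512, 0.001]
force: [-3.2, -0.8, 6.9]
opening: 0.0219
```

drive_tool --rows "0 0 0 0 0 0 0"

```text
t: 16.42
tool_pos: [0.5398, -0.105, 0.2021]
orientation: [1.886, 2.512, -0.001]
force: [-2.9, -0.5, 6.7]
opening: 0.0217
```

drive_tool --rows "0.00144 0.00042 0 0 0 0 0; 0.00144 0.00042 0 0 0 0 0; 0.00144 0.00042 0 0 0 0 0; 0.00144 0.00042 0 0 0 0 0; 0.00144 0.00042 0 0 0 0 0; 0 0 0 0 0 0 0"

```text
t: 17.18
tool_pos: [0.547, -0.1029, 0.202]
orientation: [-1.886, -2.512, 0.001]
force: [-2.6, -0.4, 7.3]
opening: 0.0217
```

drive_tool --rows "0.00096 0.00028 0 0 0 0 0; 0 0 0 0 0 0 0"

```text
t: 17.42
tool_pos: [0.5479, -0.1027, 0.202]
orientation: [-1.886, -2.512, 0.001]
force: [-2.2, -0.6, 6.7]
opening: 0.0219
```

drive_tool --rows "0.00096 0.00028 0 0 0 0 0; 0 0 0 0 0 0 0"

```text
t: 17.68
tool_pos: [0.5488, -0.1024, 0.202]
orientation: [-1.886, -2.512, 0.001]
force: [-1.9, -0.6, 7.2]
opening: 0.0214
```

drive_tool --rows "0.00077 0.00022 0 0 0 0 0; 0 0 0 0 0 0 0"

```text
t: 17.92
tool_pos: [0.5494, -0.1022, 0.2019]
orientation: [-1.886, -2.512, 0.002]
force: [-2.3, -1.4, 7.0]
opening: 0.022
```

drive_tool --rows "0.00058 0.00017 0 0 0 0 0; 0 0 0 0 0 0 0"

```text
t: 18.18
tool_pos: [0.5501, -0.102, 0.2019]
orientation: [-1.886, -2.512, 0.001]
force: [-3.3, -0.2, 6.5]
opening: 0.0218
```

drive_tool --rows "0.00058 0.00017 0 0 0 0 0; 0 0 0 0 0 0 0"

```text
t: 18.42
tool_pos: [0.5504, -0.1019, 0.2018]
orientation: [-1.886, -2.512, 0.002]
force: [-4.1, -0.8, 7.4]
opening: 0.0221
```

drive_tool --rows "0 0 0 0 0 0 0"

```text
t: 18.55
tool_pos: [0.5504, -0.1019, 0.2018]
orientation: [-1.886, -2.512, 0.002]
force: [-4.6, -1.6, 6.7]
opening: 0.0219
```

```bash
python3 pk.py 8
```

```text
18.65 [ 0.55039127 -0.10190408  0.20178441] [-1.88563913e+00 -2.51171898e+00  2.11292999e-03] [[-5.   -0.5   7.41]
 [-4.18 -1.95  7.1 ]]
```

View pics/wrist8.png

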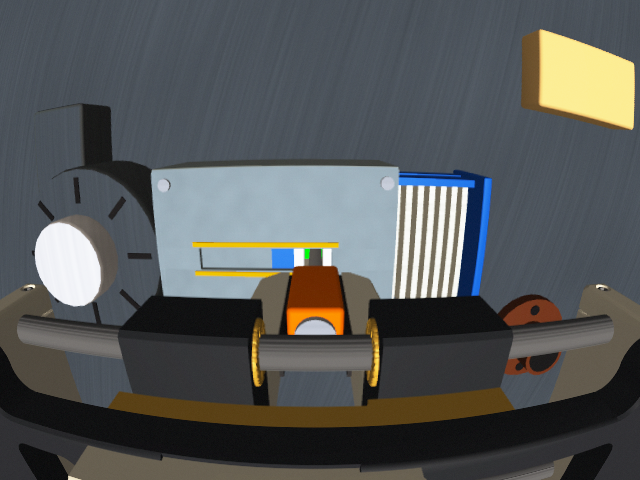

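The push force climbed to about 5 N with travel stalled at 61.6 mm including slack, and the cartridge is far out in the picture (to column 490). It is at its stop. Backing off the wall and lifting out.

drive_tool --rows "-0.001 -0.0003 0 0 0 0 0; -0.0007 -0.0002 0 0 0 0 0; 0 0 0.004 0 0 0 0; 0 0 0.006 0 0 0 0; 0 0 0.01 0 0 0 0; 0 0 0.02 0 0 0 0; 0 0 0.03 0 0 0 0; 0 0 0 0 0 0 0"

```text
t: 19.65
tool_pos: [0.5508, -0.1025, 0.2758]
orientation: [1.882, 2.508, 0.004]
force: [0.1, 0.0, -0.8]
opening: 0.0215
```

drive_tool --rows "-0.0125 0.0465 0 0 0 -7.7 0; -0.0165 0.0465 0 0 0 -7.7 0; -0.0165 0.0465 0 0 0 0 0; -0.0165 0.0465 0 0 0 0 0; -0.0165 0.0465 0 0 0 0 0; -0.0165 0.0465 0 0 0 0 0; -0.0165 0.0465 0 0 0 0 0; -0.0165 0.0465 0 0 0 0 0; 0 0 0 0 0 0 0; 0 0 0 0 0 0 0; 0 0 0 0 0 0 0"

```text
t: 21.02
tool_pos: [0.4216, 0.2688, 0.2715]
orientation: [2.207, 2.235, -0.001]
force: [-0.1, -0.3, 0.6]
opening: 0.0216
```

```bash
python3 pk.py 9
```

```text
21.125 [0.42173395 0.26889148 0.27165981] [ 2.20764760e+00  2.23499372e+00 -2.08675843e-04] [[ 0.29 -0.07 -0.47]
 [ 0.91  0.17  0.24]]
```

View pics/side9.png

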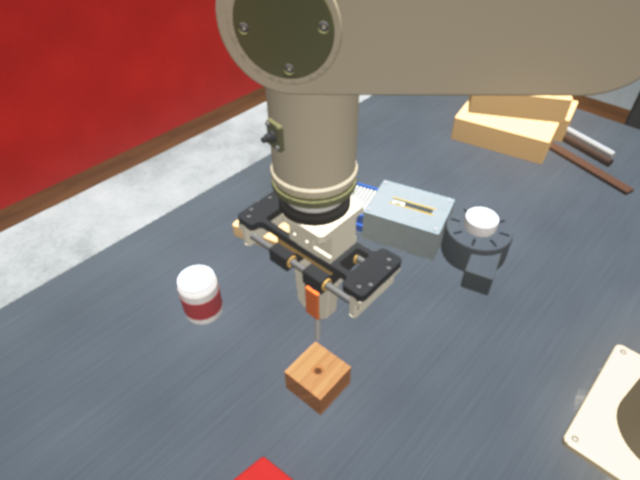

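View pics/wrist9.png

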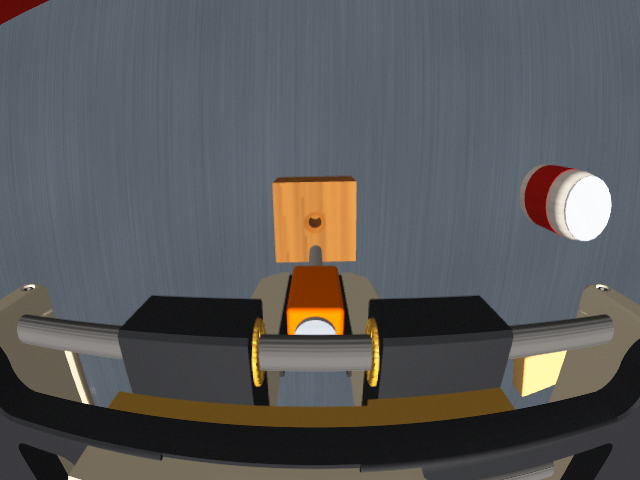

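```bash
python3 - <<'E'
from h import *
c=robot.get_calibration("wrist"); im=cv2.imread("pics/wrist9.png"); s=robot.read_state(); x,y,z=s["tool_pos"]; print(s["tool_pos"])
g=cv2.cvtColor(im,cv2.COLOR_BGR2HSV)[:,:,2]; m=np.zeros_like(g); m[205:238,300:332]=(g[205:238,300:332]<70)*255
q=np.argwhere(m)[:,::-1]; print(len(q),q.mean(0),cast(c,q.mean(0),.045,True),cast(c,q.mean(0),.035,True))
a=cv2.resize(im[205:275,280:350],(400,400),interpolation=2); b=cv2.imread("pics/wrist3.png")[205:275,280:350]
cv2.imwrite("pics/k9b.png",np.hstack([a,cv2.resize(b,(400,400),interpolation=2)]))
E
```

```text
[0.42173395 0.26889148 0.27165981]
0 [nan nan] [nan nan nan] [nan nan nan]<stdin>:4: RuntimeWarning: Mean of empty slice.
  ret = um.true_divide(
```

View pics/k9b.png

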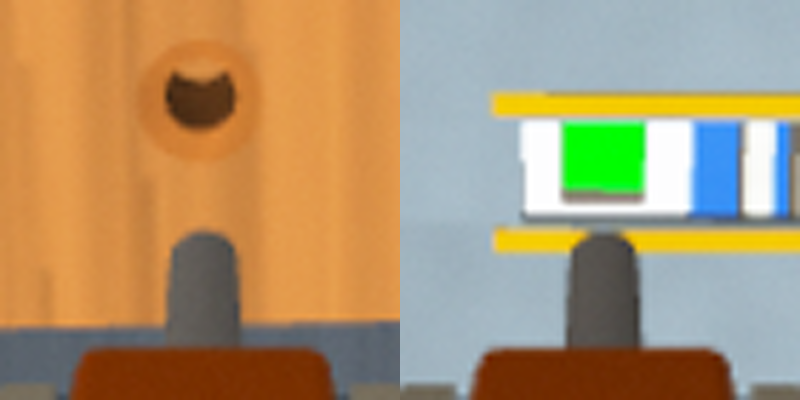

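```bash
python3 - <<'E'
from h import *
c=robot.get_calibration("wrist"); print(cast(c,(315,222.5),.045,True), robot.read_state()["tool_pos"])
E
```

```text
[0.42099588 0.26914485 0.045     ] [0.42173395 0.26889148 0.27165981]
```

drive_tool --rows "-0.0012 0.0014 -0.0300 0 0 0 0; 0 0 -0.03 0 0 0 0; 0 0 -0.01 0 0 0 0; 0 0 0 0 0 0 0; 0 0 -0.004 0 0 0 0; 0 0 -0.004 0 0 0 0; 0 0 -0.004 0 0 0 0; 0 0 0 0 0 0 0"

```text
t: 22.12
tool_pos: [0.4199, 0.2713, 0.1894]
orientation: [-2.205, -2.237, 0.001]
force: [-0.0, -0.3, -1.0]
opening: 0.022
```

drive_tool --rows "0 0 -0.006 0 0 0 0; 0 0 -0.006 0 0 0 0; 0 0 -0.006 0 0 0 0; 0 0 0 0 0 0 0; 0 0 0 0 0 0 0"

```text
t: 22.75
tool_pos: [0.42, 0.2714, 0.1718]
orientation: [-2.206, -2.237, 0.0]
force: [-0.1, -0.8, -0.5]
opening: 0.0219
```

drive_tool --rows "0 -0.0005 -0.005 0 0 0 0; 0 0 -0.005 0 0 0 0; 0 0 -0.003 0 0 0 0; 0 0 -0.001 0 0 0 0; 0 0 0 0 0 0 0; 0 0 0 0 0 0 0"

```text
t: 23.5
tool_pos: [0.4201, 0.2709, 0.1579]
orientation: [2.206, 2.237, 0.001]
force: [-0.3, 0.5, -0.6]
opening: 0.0217
```

drive_tool --rows "0 0 -0.0008 0 0 0 0; 0 0 0 0 0 0 0; 0 0 0 0 0 0 10; 0 0 0 0 0 0 30; 0 0 0 0 0 0 60; 0 0 0 0 0 0 100; 0 0 0 0 0 0 100; 0 0 0 0 0 0 100; 0 0 0 0 0 0 100; 0 0 0 0 0 0 100; 0 0 0 0 0 0 100"

```text
t: 24.88
tool_pos: [0.42, 0.2708, 0.1569]
orientation: [-2.206, -2.237, 0.0]
force: [-0.3, -0.2, -0.7]
opening: 0.0912
```

drive_tool --rows "0 0 0.04 0 0 0 100; 0 0 0.05 0 0 0 100; 0 0 0.06 0 0 0 100; 0 -0.06 0 0 0 0 100; 0 -0.06 0 0 0 0 100; 0 0 0 0 0 0 100; 0 0 0 0 0 0 100; 0 0 0 0 0 0 100"

```text
t: 25.88
tool_pos: [0.4199, 0.1518, 0.3068]
orientation: [-2.204, -2.238, -0.0]
force: [0.3, -0.3, -0.0]
opening: 0.0929
```

```bash
python3 - <<'E'
from h import *
c=robot.get_calibration("wrist"); im=robot.read_camera("wrist")[:,:,::-1]; cv2.imwrite("pics/w10.png",im)
t=robot.read_camera("top")[:,:,::-1]; sd=robot.read_camera("side")[:,:,::-1]
cv2.imwrite("pics/ts10.png",cv2.resize(np.hstack([t,sd]),(800,300)))
s=robot.read_state(); print(s["t"],s["tool_pos"],s["force"])
print("pred handle px",proj(c,(.4204,.269,.115),True))
cv2.imwrite("pics/t10.png",t); cv2.imwrite("pics/s10.png",sd)
E
```

```text
26.025 [0.41987458 0.15177533 0.30675032] [ 0.31112076  0.07867329 -0.20674245]
pred handle px [319.34279962  76.16306321]
```

View pics/w10.png

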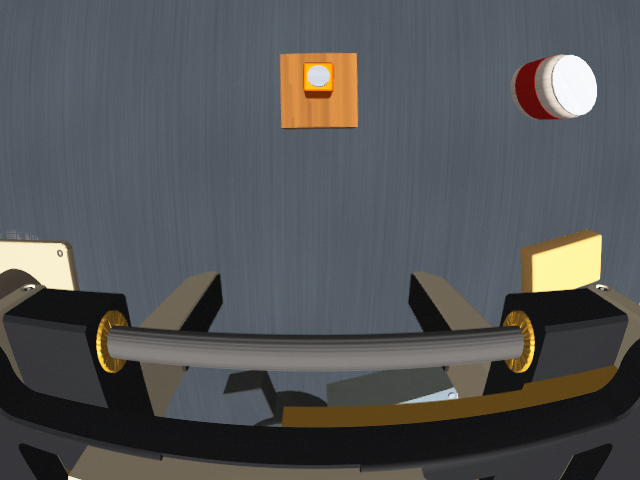

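View pics/t10.png

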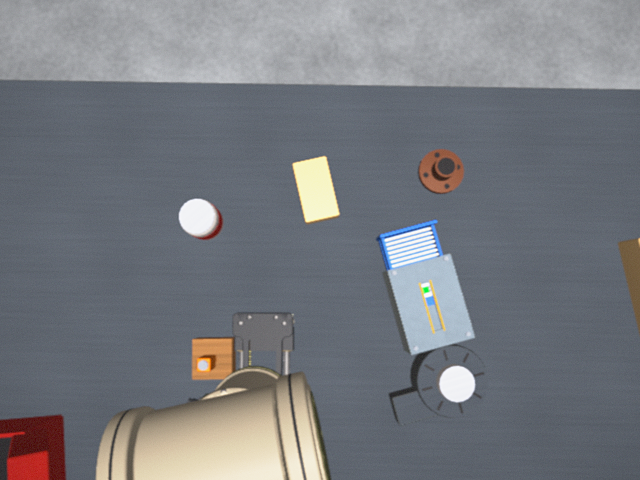

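View pics/s10.png

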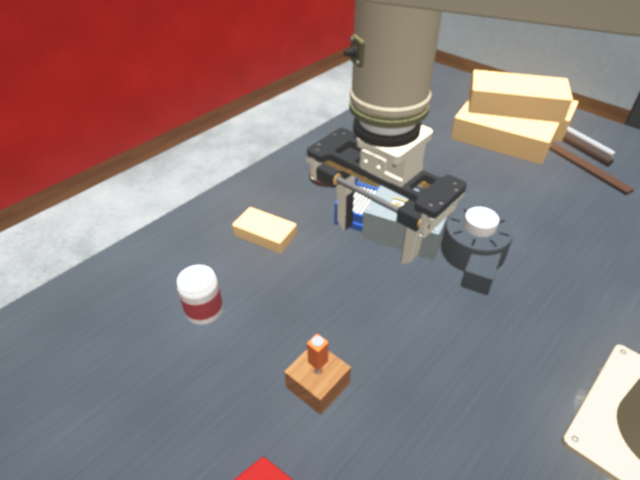

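The pin stands as at the start: handle at (318,76) in the wrist view against a predicted (319,76). In the top view the button moved from (435,323) to (427,290), about 59 mm, and the bystanders are unmoved. Handing in.

```bash
python3 -c "
from plant import robot
print(robot.close_job())"
```

```text
the job is handed in; nothing more can be done
None
```

The job is done and handed in at about 26 s of the 64 s allowed. No verdict was reported, so what follows is my own checks.

- **Button:** I drew the pin, felt for the button and found its top about 7 mm below the well's mouth. I held it about 6.7 mm down.
- **Cartridge:** I pushed at about 3 N until the force rose to about 5 N and travel stalled, which I took as the stop. The largest readings on the blower were about 8 N down and 5 N sideways, well under the 18 N limit. In the last top view the button had moved about 59 mm.
- **Pin:** It went back into its stand without touching hard. The handle is within 1 pixel of where it should be in the last wrist view, and it stands upright.
- **Rest of the scene:** The brick, tin and flange are where they started in the top view, and the gripper is open and clear of everything.

One disagreement showed up. The wrist camera put the pin tip 1–2 mm off the gripper's centre line, towards the robot's right (−y). I corrected for it before entering the slot, and the pin went in without contact. No check failed.

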